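# Advance the photometer's filter slider by one detent

### The arm

A 6-joint arm with a two-finger parallel gripper is mounted at the origin on the work surface. World frame = base frame: x ahead of the robot, y to its left, z up, the work surface at z = 0. Lengths are in m, angles in rad, forces in N, time in s.
With the tool pointing down it reaches from about 0.3 to 0.775 m from the base axis. Payload 14.6 kg.
Tool frame: the origin (TCP) lies on the centre line of the jaws, within the pads' length; the fingertips stand ctrl.tcp_to_tips ahead of it and the grasp point (between the pads) lies 2 mm behind it (ctrl.tcp_to_tips is the distance from the TCP to the fingertips, in m); z points along the fingers, y is the line along which they close (so a half turn about z gives the same grasp; the last joint's range is limited). The gripper opens to 94 mm and grips with 3 to 60 N. Pads are 16 mm wide; open, the fingers measure 119 mm over their backs; the gripper's body (75 mm by 177 mm) begins 78 mm behind the grasp point.
Start: joints at [-0.067, 0.3, 1.521, -0, 1.321, -0.067], TCP at [0.55, -0, 0.188] pointing down, gripper open.
Joint ranges: [-3.03, 3.03], [-0.79, 2.21], [0.23, 2.52], [-1.04, 4.18], [0, 3.07], [-2.55, 2.55]. Speed limits (rad/s): [2.22, 2.22, 2.57, 3.14, 3.14, 3.14].

### API

Orientations are given as [roll, pitch, yaw] about the fixed x, y, z axes, in that order (R = Rz(yaw) Ry(pitch) Rx(roll)).
In Python, from station import telemetry, viewer, hand_in, ctrl gives the robot as it stands.
- The arm moves only by the tool step_arm, never from a script. Its argument "plan" is a list of rows, each an object of numbers: "dx", "dy", "dz": the shift along the tool's x, y, z scaled (see below); "rx", "ry", "rz": the turn, a rotation vector about the tool's x, y, z scaled (see below); "claw": the closure, from 0 (fully open) to 1 (shut). In form: [{"dx": .., "dy": .., "dz": .., "rx": .., "ry": .., "rz": .., "claw": ..}, ...]. A call has 1 to 10 rows; each row shifts and turns the commanded pose from where the row before left it, along the tool's axes as they then stand; what a row does not reach is not made up. The controller multiplies each number of a shift by 0.1 m and each number of a turn by 90 degrees. A row lasts 1/10 s, in which the tool goes at most 50 mm and 8.59 degrees, less where a joint would pass 70% of its speed; a pose out of reach is approached as far as the arm can. A call with a number of a shift or a turn outside -1 to 1 is refused whole. A call with a gripper value outside its range is refused whole. The fingers move at their own pace and stop on an object; "grip_force" is the grip in N (left out, the last holds). Time passes only in rows, so rows that do not move let the fingers close. It gives the time, the measured TCP pose, the force, the opening and the grip force at its end, in the units of the state.
- telemetry.get_obs(): the state, without advancing time (a new reading comes with each control period).
- viewer.camera(name): name is "scene" or "side" or "wrist"; returns a dict with "img" (480x640x3 uint8, red, green, blue), "z_map" (480x640 float32, m along the optical axis (not along the pixel's ray), 0 where there is no reading), "fx", "fy", "cx", "cy" (pixels), "R" (3x3) and "t" (3): a world point X has camera coordinates R X + t; the wrist camera has in their place "tool_from_camera" (4x4, takes a point from camera to tool coordinates, whose origin is the TCP and whose axes are the flange's). Camera axes: x right, y down, z forward; pixel columns grow to the right and rows downward; lengths in m; the calibration is good to about 2 mm. A picture is of the moment at which its call begins: read the wrist's pose just before it.
- hand_in(): hands the job in; it is judged then, once.
Trained networks look in a picture, given as the dict that the camera call returned (one of the last four; its "shot" number tells which), for a name from the list of things; names that differ only in an ending like _2 or _b are one class to them, and where a whole thing is asked for, a point or a joint stands for the part that bears it (a point fixed in the world has none). Each returns a list of dicts, best first, with "score" (0 to 1); they miss things now and then, are a little off and sometimes report something else, mostly with a low value. They report only what shows in the picture. A call takes as long as a camera call.
- viewer.recognise(target, picture): "rect" ([left, top, right, bottom] in pixels, round what is visible of it).
The state is a dict: "time_s": time; "qpos": joint angles; "joint_vel": joint speeds; "tau": joint torques, N m; "ee_pos": TCP position; "eef_rot": TCP orientation; "force": force on the tool from outside, world axes, zero at the start; "moment": the same for the moment, N m; "grip_width": finger opening in m; "grip_force": force on a finger pad.
Only numpy, scipy, OpenCV 4.12 (cv2) and the standard library are available. Lean on these libraries where they do the work, as an engineer would, in place of code of your own. Each camera call takes 0.05 s, during which the arm holds its last target. There are 200 camera calls.

### The job

Two photometer units stand on the bench. On the one with the round optical tower, squeeze the spring latch tab against the slider's grip, slide the grip one step away from the tower to the next detent without running past it, and let go so that the tab springs back out and locks. Leave the slider of the unit with the square block where it is.

Things in the scene. Friction and masses are not known exactly. Their poses are not given: they have to be found in the camera images.
- filter_grip (a point): Centre of the black grip to move, on the white unit with the ROUND grey tower (56 mm wide, top 81 mm above the bench, axis 75 mm from the grip at the start). Grip 30 x 30 mm, top 95 mm above the bench; this point is on its axis, 75 mm above the bench. Axes: z up; y along the slide, away from the tower (the way to go); x towards the latch tab. A steel rack, top at 44 mm, reaches 50 mm out at +x.
- filter_slider (a joint): Position (m) of that slider along its track, growing away from the tower. Notches: 0 (the start, within 2 mm), 0.040 (the next detent), 0.080. Locked while the tab is out. It has 3 mm of play in a notch; a tab let go within 8 mm of a notch's middle slips in by itself. Slides with 1 to 2 N.
- filter_tab (a joint): How far (m) the latch tab is pressed towards the grip: 0 out, 0.013 fully in; free to slide from 0.011. Spring, 4 to 7 N. Upright aluminium plate 24 mm wide, 58 to 92 mm above the bench; outer face 31 mm from the grip's axis (+x side) when out, 18 mm when in; the grip's bare face is 15 mm from the axis at -x. So grip plus tab are 46 mm thick, 33 mm squeezed from above across the slide.
- slit_slider (a joint): Position (m) of the like slider on the other white unit, which has a SQUARE grey block in place of the tower and slits in its bar in place of round windows; starts at 0 (within 2 mm) and stays in that notch.

How it is judged:
On the way:
1. the latch tab is pressed in while the slider is still at its first detent (value of joint filter_tab above 0.009 m and value of joint filter_slider below 0.016 m), for 0.05 s.
At the end, for the whole second after the job is handed in: The filter slider rests in its second detent (0.040 m, within 8 mm), its latch tab sprung back out (pressed less than 4 mm), and the slit slider is still in its first notch (within 8 mm) (value of joint filter_slider between 0.032 and 0.048 m and value of joint filter_tab below 0.004 m and velocity of joint filter_slider between -0.01 and 0.01 m/s and value of joint slit_slider between -0.008 and 0.008 m); the robot touches nothing.
It fails at once if the filter slider runs past the next detent (beyond 0.060 m) (value of joint filter_slider above 0.06 m).
It fails at once if the slit slider leaves its notch (more than 8 mm) (value of joint slit_slider above 0.008 m).
It also fails if it takes over 32 s, if anything falls off the work surface, if the arm or the gripper's body presses on something with over 40 N, if the wrist force passes 120 N, or if a joint passes its speed limit or range.

## Working session

There is one attempt and no reset: what is moved stays moved. The work goes in short steps, Python scripts to look and compute and a tool call to move; the robot and the scene stay as the last step left them, time stands still between calls to the robot, and variables do not carry over. Pictures are saved under pics/ and viewed, at most 10 in all, crops included, and the job is handed in when it is done.

Besides the shell and the picture viewer there is one more tool, called after ">>>" as a command line: name --argument value ..., lists and objects as JSON in quotes. step_arm: Moves the arm, as the interface text tells. Shifts and turns lie within -1 to 1; 1 stands for 0.1 m of shift or 90 degrees of turn. Its arguments: {"type":"object","properties":{"plan":{"type":"array"},"grip_force":{"type":"number"}},"required":["plan"]}

```bash
mkdir -p pics
python3 - <<'E'
from station import telemetry, viewer, ctrl
import cv2,numpy as np
o=telemetry.get_obs();print(o['ee_pos'],o['eef_rot'],o['time_s'],ctrl.tcp_to_tips)
ims=[]
for n in ('scene','side'):
    p=viewer.camera(n);np.savez(f'pics/{n}.npz',**{k:p[k] for k in('img','z_map','fx','fy','cx','cy','R','t')})
    im=p['img'][:,:,::-1].copy()
    for t in('filter_grip','filter_tab','filter_slider','slit_slider'):
        r=viewer.recognise(t,p);print(n,t,[(np.round(d['rect']).tolist(),round(d['score'],2)) for d in r[:3]])
    cv2.imwrite(f'pics/{n}.png',im)
E
```

```text
[5.49713378e-01 2.81908254e-05 1.87291908e-01] [-3.14046281e+00 -5.73582138e-05  1.57083418e+00] 0.0 0.017
scene filter_grip [([148.0, 173.0, 239.0, 218.0], 0.7)]
scene filter_tab [([215.0, 189.0, 230.0, 217.0], 0.54)]
scene filter_slider [([149.0, 179.0, 240.0, 218.0], 0.77)]
scene slit_slider [([348.0, 252.0, 465.0, 307.0], 0.78)]
side filter_grip [([354.0, 184.0, 380.0, 218.0], 0.83)]
side filter_tab [([348.0, 190.0, 361.0, 215.0], 0.53)]
side filter_slider [([347.0, 186.0, 376.0, 222.0], 0.9)]
side slit_slider [([286.0, 285.0, 351.0, 382.0], 0.81)]
```

View pics/scene.png

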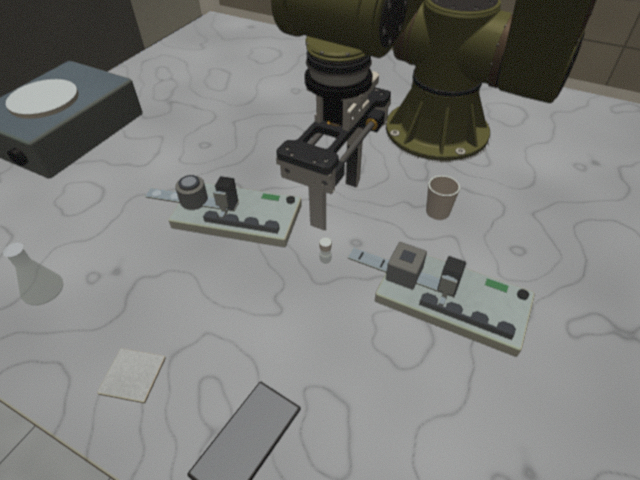

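View pics/side.png

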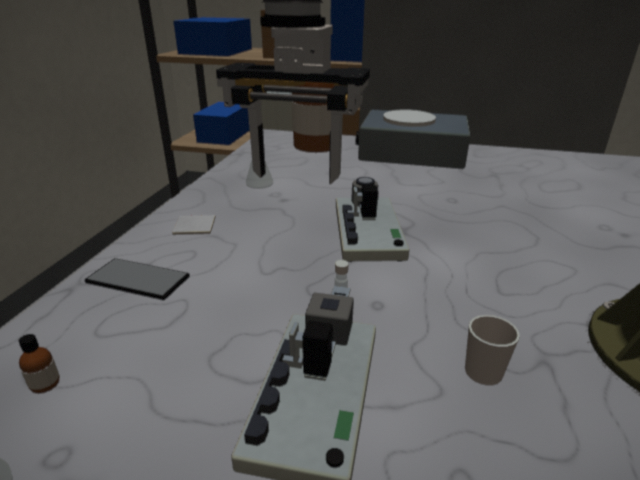

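The scene view shows the round-tower unit on the left: tower at about (191,190), black grip at (227,190), and the tab on the camera side at (222,200). The square-block unit is on the right at about (450,280). In the side view the round unit is the far one, with its grip at (369,200). Next I'll get positions from depth.

Run:
```python
import numpy as np,cv2
for n,b in(('scene',(140,165,305,250)),('side',(330,170,410,262))):
    p=np.load(f'pics/{n}.npz');z=p['z_map'];v,u=np.mgrid[:480,:640]
    c=np.stack([(u-p['cx'])/p['fx']*z,(v-p['cy'])/p['fy']*z,z],-1)
    X=(c-p['t'])@p['R']
    m=(z>0)&(u>b[0])&(u<b[2])&(v>b[1])&(v<b[3])
    g=p['img'].mean(-1)
    print(n,'cam',-p['R'].T@p['t'])
    for nm,lo,hi in(('griptop',.090,.101),('68-90',.066,.090),('tower top',.077,.085),('case',.015,.05)):
        k=m&(X[...,2]>lo)&(X[...,2]<hi);q=X[k]
        if len(q)<5: print(nm,len(q));continue
        r=cv2.minAreaRect(q[:,:2].astype(np.float32)*1000)
        print(nm,len(q),np.median(q,0).round(4),'rect',np.round(r[0],1),np.round(r[1],1),round(r[2],1))
    np.save(f'pics/{n}_X.npy',X)
    im=p['img'][b[1]:b[3],b[0]:b[2],::-1];
    cv2.imwrite(f'pics/{n}_c.png',cv2.resize(im,None,fx=4.5,fy=4.5,interpolation=2))
    if n=='scene':
        k=m&(X[...,2]>.06);q=X[k];
        # top-down plot
        im=np.full((520,640,3),255,np.uint8);c0=np.median(q,0)
        np.save('pics/c0.npy',c0);print('c0',c0)
    k=m&(X[...,2]>.03)
    for (x,y,zz),gg in zip(X[k],g[k]):
        a=(int(320+(y-c0[1])*3000),int(260+(x-c0[0])*3000))
        col=(0,0,255) if zz>.09 else (0,160,0) if zz>.055 else (255,150,150)
        cv2.circle(im,a,2 if n=='scene' else 1,col,-1 if n=='scene' else 1)
cv2.imwrite('pics/top.png',im)
```

```text
scene cam [0.98059551 0.20964897 0.6512429 ]
griptop 207 [ 0.4863 -0.2638  0.0936] rect [ 490.5 -264.1] [46.6 30.4] 15.0
68-90 787 [ 0.5059 -0.3214  0.0785] rect [ 499.2 -306.8] [ 56.2 117.8] 5.7
tower top 360 [ 0.5014 -0.3308  0.0804] rect [ 498.4 -303.6] [ 46.7 111.7] 10.5
case 5103 [ 0.5048 -0.2342  0.0296] rect [ 489. -288.] [123.6 305.4] 14.9
c0 [ 0.51068876 -0.2631502   0.08161274]
side cam [0.38376535 0.56545589 0.43060747]
griptop 137 [ 0.483  -0.2588  0.0948] rect [ 489.6 -262.7] [44.2 31.3] 13.1
68-90 488 [ 0.4943 -0.2565  0.0797] rect [ 495.3 -302. ] [ 52.8 110.9] 9.4
tower top 235 [ 0.4971 -0.3209  0.0814] rect [ 497.3 -301.2] [ 47.6 111.6] 12.7
case 3358 [ 0.468  -0.2027  0.0305] rect [ 469.7 -216.6] [128.8 305.6] 12.3Traceback (most recent call last):
  File "<stdin>", line 26, in <module>
cv2.error: OpenCV(4.12.0) :-1: error: (-5:Bad argument) in function 'circle'
> Overload resolution failed:
>  - Layout of the output array img is incompatible with cv::Mat
>  - Expected Ptr<cv::UMat> for argument 'img'
```

Both views agree. The grip top plus tab measures 46x30 mm, centred near (0.490,-0.264), with the tab direction about 14° from world x. That puts the grip axis at about (0.482,-0.266), and it predicts the tower position to within a few mm. I'll move above it and check with the wrist camera.

>>> step_arm --plan '[{"dx": -0.38,"dy": -0.09},{"dx": -0.38,"dy": -0.09},{"dx": -0.38,"dy": -0.09},{"dx": -0.38,"dy": -0.09},{"dx": -0.38,"dy": -0.09},{"dx": -0.38,"dy": -0.09},{"dx": -0.38,"dy": -0.09},{"rz": -0.078},{"rz": -0.078},{"dz": 0}]' --grip_force 15

```text
$.plan[0]: bad value
```

Run:
```python
from station import telemetry, viewer
import cv2,numpy as np
from scipy.spatial.transform import Rotation as Ro
o=telemetry.get_obs();R=Ro.from_euler('xyz',o['eef_rot']).as_matrix();print(o['ee_pos'],o['eef_rot'],o['time_s'],o['force'])
p=viewer.camera('wrist');z=p['z_map'];v,u=np.mgrid[:480,:640]
c=np.stack([(u-p['cx'])/p['fx']*z,(v-p['cy'])/p['fy']*z,z,np.ones_like(z)],-1)
T=(c@p['tool_from_camera'].T)[...,:3];X=T@R.T+o['ee_pos']
cv2.imwrite('pics/w1.png',p['img'][:,:,::-1])
near=(z>0)&(np.hypot(X[...,0]-.4825,X[...,1]+.2655)<.055)
for nm,lo,hi in(('griptop',.0935,.0985),('tabtop',.0895,.0935),('both',.0895,.0985)):
    q=X[near&(X[...,2]>lo)&(X[...,2]<hi)]
    if len(q)<5: print(nm,len(q));continue
    r=cv2.minAreaRect(q[:,:2].astype(np.float32)*1000);print(nm,len(q),np.median(q,0).round(4),np.round(r[0],1),np.round(r[1],1),round(r[2],1))
m=(z>0)&(abs(X[...,2]-.081)<.004)&(np.hypot(X[...,0]-.5017,X[...,1]+.338)<.04)
q=X[m];print('tower',len(q));
if len(q)>9: print(q.min(0).round(4),q.max(0).round(4),cv2.minEnclosingCircle(q[:,:2].astype(np.float32)*1000))
for t in('filter_grip','filter_tab'):
    print(t,[(np.round(d['rect']).tolist(),round(d['score'],2)) for d in viewer.recognise(t,p)[:2]])
```

```text
[5.49983046e-01 1.10781206e-05 1.87844264e-01] [ 3.14158800e+00 -1.43856956e-05  1.57080451e+00] 0.5 [-0.22313447 -0.1840663   0.09916399]
griptop 0
tabtop 0
both 0
tower 0
filter_grip []
filter_tab []
```

View pics/w1.png

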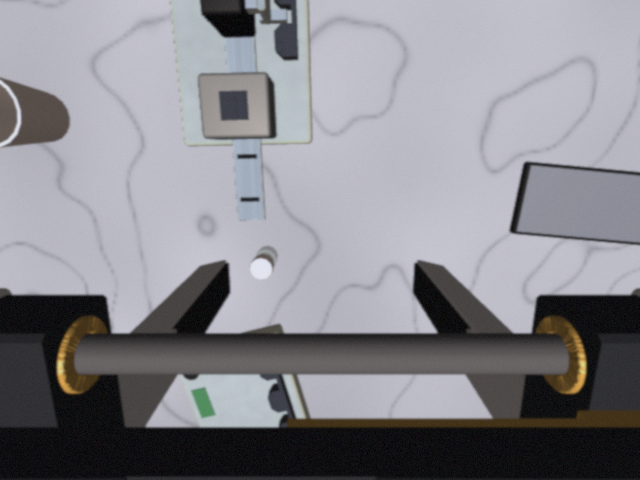

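The move was refused because every row needs all its keys. The picture shows the start pose: the wrist camera looks ahead along tool +x, and the square-block unit is at the top. So I'll hover about 70 mm behind the grip, above the tower, to see it.

>>> step_arm --plan '[{"dx": -0.42,"dy": -0.06,"dz": 0,"rx": 0,"ry": 0,"rz": 0,"claw": 0},{"dx": -0.42,"dy": -0.06,"dz": 0,"rx": 0,"ry": 0,"rz": 0,"claw": 0},{"dx": -0.42,"dy": -0.06,"dz": 0,"rx": 0,"ry": 0,"rz": 0,"claw": 0},{"dx": -0.42,"dy": -0.06,"dz": 0,"rx": 0,"ry": 0,"rz": 0,"claw": 0},{"dx": -0.42,"dy": -0.06,"dz": 0,"rx": 0,"ry": 0,"rz": 0,"claw": 0},{"dx": -0.42,"dy": -0.06,"dz": 0,"rx": 0,"ry": 0,"rz": 0,"claw": 0},{"dx": -0.42,"dy": -0.06,"dz": 0,"rx": 0,"ry": 0,"rz": 0,"claw": 0},{"dx": -0.42,"dy": -0.06,"dz": 0,"rx": 0,"ry": 0,"rz": -0.078,"claw": 0},{"dx": 0,"dy": 0,"dz": 0,"rx": 0,"ry": 0,"rz": -0.078,"claw": 0},{"dx": 0,"dy": 0,"dz": 0,"rx": 0,"ry": 0,"rz": 0,"claw": 0}]' --grip_force 15

```text
time_s: 1.65
ee_pos: [0.5016, -0.3368, 0.1875]
eef_rot: [-3.141, -0.0, 1.816]
force: [-0.4, -0.1, -0.1]
grip_width: 0.0939
grip_force: 0.0
```

```bash
cat > look.py <<'E'
from station import telemetry, viewer
import cv2,numpy as np,sys
from scipy.spatial.transform import Rotation as Ro
o=telemetry.get_obs();R=Ro.from_euler('xyz',o['eef_rot']).as_matrix();print(o['ee_pos'],o['eef_rot'],o['time_s'],o['force'])
p=viewer.camera('wrist');z=p['z_map'];v,u=np.mgrid[:480,:640]
c=np.stack([(u-p['cx'])/p['fx']*z,(v-p['cy'])/p['fy']*z,z,np.ones_like(z)],-1)
T=(c@p['tool_from_camera'].T)[...,:3];X=T@R.T+o['ee_pos']
cv2.imwrite(f'pics/{sys.argv[1]}.png',p['img'][:,:,::-1])
near=(z>0)&(np.hypot(X[...,0]-.4825,X[...,1]+.2655)<.065)
for nm,lo,hi in(('griptop',.0935,.0985),('tabtop',.0885,.0935),('both',.0885,.0985)):
    q=X[near&(X[...,2]>lo)&(X[...,2]<hi)]
    if len(q)<5: print(nm,len(q));continue
    r=cv2.minAreaRect(q[:,:2].astype(np.float32)*1000);print(nm,len(q),np.median(q,0).round(4),np.round(r[0],1),np.round(r[1],1),round(r[2],1))
m=(z>0)&(abs(X[...,2]-.081)<.004)&(np.hypot(X[...,0]-.5017,X[...,1]+.338)<.045)
q=X[m];print('tower',len(q))
if len(q)>9: print(q.min(0).round(4),q.max(0).round(4))
for t in('filter_grip','filter_tab'):
    print(t,[(np.round(d['rect']).tolist(),round(d['score'],2)) for d in viewer.recognise(t,p)[:2]])
E
python3 look.py w2
```

```text
[ 0.50155594 -0.33682923  0.18746039] [-3.14129448e+00 -4.82198390e-04  1.81612539e+00] 1.65 [-0.44039221 -0.12555066 -0.14647438]
griptop 1374 [ 0.4796 -0.2673  0.0947] [ 486.6 -265.5] [42.8 28.7] 14.0
tabtop 448 [ 0.5028 -0.2625  0.0921] [ 487.1 -265.6] [47.  29.7] 14.1
both 1822 [ 0.4819 -0.2661  0.0944] [ 487.1 -265.6] [47.  29.7] 14.1
tower 1755
[ 0.479 -0.36   0.077] [ 0.5185 -0.3199  0.0836]
filter_grip [([294.0, 117.0, 366.0, 315.0], 0.75), ([338.0, 121.0, 364.0, 150.0], 0.4)]
filter_tab [([337.0, 119.0, 365.0, 147.0], 0.94)]
```

View pics/w2.png

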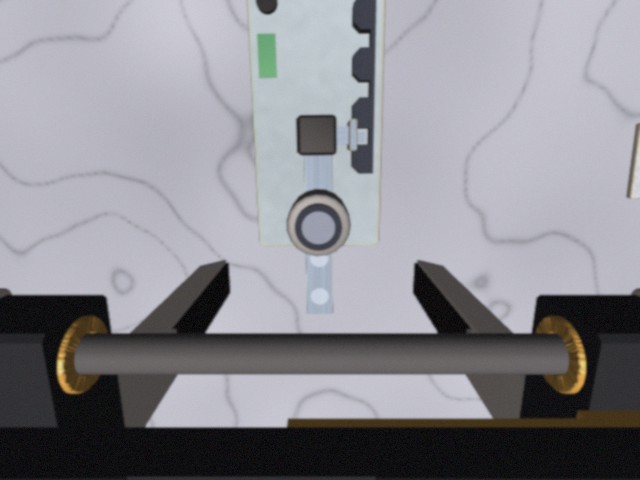

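The wrist view shows the tower at (318,222), the grip at (316,134) and the tab plate at (352,134), square to the tool. From depth, the unit is turned 14.1° and the grip axis is near (0.480,-0.267), so I need to go +73 mm and -2 mm in the tool frame, then down 108 mm, which leaves the tips 62 mm above the bench.

>>> step_arm --plan '[{"dx": 0.365,"dy": -0.01,"dz": 0,"rx": 0,"ry": 0,"rz": 0,"claw": 0},{"dx": 0.365,"dy": -0.01,"dz": 0,"rx": 0,"ry": 0,"rz": 0,"claw": 0},{"dx": 0,"dy": 0,"dz": 0,"rx": 0,"ry": 0,"rz": 0,"claw": 0},{"dx": 0,"dy": 0,"dz": 0.27,"rx": 0,"ry": 0,"rz": 0,"claw": 0},{"dx": 0,"dy": 0,"dz": 0.27,"rx": 0,"ry": 0,"rz": 0,"claw": 0},{"dx": 0,"dy": 0,"dz": 0.27,"rx": 0,"ry": 0,"rz": 0,"claw": 0},{"dx": 0,"dy": 0,"dz": 0.27,"rx": 0,"ry": 0,"rz": 0,"claw": 0},{"dx": 0,"dy": 0,"dz": 0,"rx": 0,"ry": 0,"rz": 0,"claw": 0},{"dx": 0,"dy": 0,"dz": 0,"rx": 0,"ry": 0,"rz": 0,"claw": 0}]' --grip_force 15

```text
time_s: 2.7
ee_pos: [0.4828, -0.2657, 0.0807]
eef_rot: [3.141, 0.0, 1.815]
force: [0.2, 0.8, 1.2]
grip_width: 0.0941
grip_force: 0.0
```

>>> step_arm --plan '[{"dx": 0,"dy": 0,"dz": 0,"rx": 0,"ry": 0,"rz": 0,"claw": 1},{"dx": 0,"dy": 0,"dz": 0,"rx": 0,"ry": 0,"rz": 0,"claw": 1},{"dx": 0,"dy": 0,"dz": 0,"rx": 0,"ry": 0,"rz": 0,"claw": 1},{"dx": 0,"dy": 0,"dz": 0,"rx": 0,"ry": 0,"rz": 0,"claw": 1},{"dx": 0,"dy": 0,"dz": 0,"rx": 0,"ry": 0,"rz": 0,"claw": 1},{"dx": 0,"dy": 0,"dz": 0,"rx": 0,"ry": 0,"rz": 0,"claw": 1},{"dx": 0,"dy": 0,"dz": 0,"rx": 0,"ry": 0,"rz": 0,"claw": 1},{"dx": 0,"dy": 0,"dz": 0,"rx": 0,"ry": 0,"rz": 0,"claw": 1}]' --grip_force 15

```text
time_s: 3.5
ee_pos: [0.4823, -0.2657, 0.0798]
eef_rot: [-3.142, -0.0, 1.816]
force: [0.1, -0.1, -0.3]
grip_width: 0.0333
grip_force: 0.0
```

>>> step_arm --plan '[{"dx": 0,"dy": 0,"dz": 0,"rx": 0,"ry": 0,"rz": 0,"claw": 1},{"dx": 0,"dy": 0,"dz": 0,"rx": 0,"ry": 0,"rz": 0,"claw": 1},{"dx": 0,"dy": 0,"dz": 0,"rx": 0,"ry": 0,"rz": 0,"claw": 1},{"dx": 0,"dy": 0,"dz": 0,"rx": 0,"ry": 0,"rz": 0,"claw": 1}]' --grip_force 15

```text
time_s: 3.9
ee_pos: [0.4823, -0.2656, 0.0798]
eef_rot: [-3.142, -0.0, 1.816]
force: [0.4, 0.1, 0.1]
grip_width: 0.0017
grip_force: 0.0
```

The fingers closed on nothing, so I need to look before doing anything else.

Run:
```python
from station import telemetry, viewer
import cv2,numpy as np
p=viewer.camera('side');a=p['img'][120:270,270:450,::-1]
q=viewer.camera('scene');b=q['img'][90:240,140:320,::-1]
cv2.imwrite('pics/s2.png',cv2.resize(np.hstack([a,b]),(792,330),interpolation=2))
```

```text
(no output)
```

View pics/s2.png

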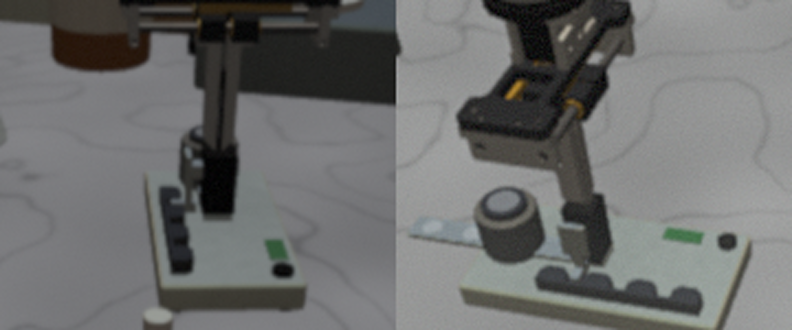

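The crops show the closed fingers ending at or behind the top of the grip, not around it. I'll measure the fingertips by depth.

Run:
```python
from station import telemetry, viewer
import numpy as np
from scipy.spatial.transform import Rotation as Ro
o=telemetry.get_obs();R=Ro.from_euler('xyz',o['eef_rot']).as_matrix();print(o['ee_pos'],o['grip_width'],o['force'])
for n in('side','scene'):
    p=viewer.camera(n);z=p['z_map'];v,u=np.mgrid[:480,:640]
    c=np.stack([(u-p['cx'])/p['fx']*z,(v-p['cy'])/p['fy']*z,z],-1)
    X=(c-p['t'])@p['R'];T=(X-o['ee_pos'])@R  # tool coords
    ok=(z>0)&(np.hypot(T[...,0],T[...,1])<.045)
    print(n,'tool frame by height: z, n, x range, y range')
    for h in np.arange(.06,.15,.006):
        q=T[ok&(abs(X[...,2]-h)<.003)]
        if len(q): print(round(h,3),len(q),(np.percentile(q[:,0],[2,50,98])*1000).round(1),(np.percentile(q[:,1],[2,50,98])*1000).round(1))
```

```text
[ 0.48234015 -0.26569071  0.07983431] 0.0007413011429836087 [-0.01315836  0.9715014  -0.3242567 ]
side tool frame by height: z, n, x range, y range
0.06 59 [-2.3 14.1 17.9] [-13.9   4.   29.1]
0.066 56 [-4.2 13.7 16.5] [-15.2   5.2  30.3]
0.072 68 [-5.  13.6 17.7] [-15.2   6.5  30.2]
0.078 80 [-10.3  13.   16.7] [-14.6  10.5  30.2]
0.084 65 [-4.7 13.6 16.7] [-15.6   8.8  29.8]
0.09 69 [-4.3 13.2 17. ] [-15.4   5.6  30.1]
0.096 84 [-10.5   6.6  17. ] [-14.2   1.1  27.4]
0.102 22 [ 4.3  8.9 11.5] [-6.   1.2  8.6]
0.108 40 [-7.9  9.4 11.8] [-9.4  2.9 13.9]
0.114 37 [ 5.4  9.3 11.5] [-9.1  2.2 13.7]
0.12 41 [ 6.3  8.8 11.4] [-10.6   2.6  14.1]
0.126 42 [ 1.7  9.1 12.9] [-10.1   2.   13.8]
0.132 44 [ 0.9  8.4 11.9] [-9.7  2.4 14.1]
0.138 43 [-2.   9.  11.6] [-9.3  1.1 14.1]
0.144 43 [-4.6  8.8 11.4] [-9.6  3.7 14.2]
scene tool frame by height: z, n, x range, y range
0.06 50 [-10.2   9.4  14.2] [-11.8  14.   31.1]
0.066 57 [-11.5   8.7  14.2] [-9.9 28.2 31.5]
0.072 50 [-10.3   6.1  14.2] [-9.3 28.4 31.6]
0.078 70 [-11.5   8.   14.2] [-12.1  14.6  30.7]
0.084 74 [-13.9   5.   14.1] [-10.8  14.5  31. ]
0.09 108 [-13.2   1.5  13.9] [-8.9 14.5 31.2]
0.096 89 [-13.5   5.1  13.5] [-12.4   5.7  13.9]
0.102 16 [-6.2  7.4  8.5] [-8.9  1.3 10.6]
0.108 38 [-9.9  4.6  8.6] [-10.7  12.2  14.6]
0.114 38 [-9.1  6.   9. ] [-8.6 11.8 14.9]
0.12 38 [-10.5   5.9   8.9] [-9.2 12.5 15.5]
0.126 42 [-9.6  3.8  8.4] [-7.4 13.  15.8]
0.132 45 [-8.8  5.7  8.7] [-8.9 13.  16. ]
0.138 38 [-4.8  6.5  8.9] [-9.1 12.9 15.5]
0.144 37 [-3.   6.7  8.7] [-10.2  12.2  15.6]
```

Laterally the fingers are right over the grip, but their tips stand about 100 mm above the bench instead of the expected 63 mm. I'll check this against the start pose in the saved scene images.

```bash
python3 - <<'E'
import numpy as np
for n in('side','scene'):
    X=np.load(f'pics/{n}_X.npy');print(n)
    m=(abs(X[...,1])<.03)&(abs(X[...,0]-.55)<.08)&(X[...,2]>.12)&(X[...,2]<.26)
    q=X[m]
    for s in(1,-1):
        k=q[np.sign(q[:,0]-.55)==s];print(s,len(k),'zmin pct',np.percentile(k[:,2],[0,1,3,10]).round(4),'x',np.percentile(k[:,0],[3,97]).round(4),'y',np.percentile(k[:,1],[3,97]).round(4))
E
python3 - <<'E'
from station import telemetry, viewer, ctrl
import numpy as np
print([a for a in dir(ctrl) if a[0]!='_'],ctrl.tcp_to_tips)
p=viewer.camera('wrist');print(p['tool_from_camera'].round(4))
# finger pixels in tool frame
z=p['z_map'];v,u=np.mgrid[:480,:640]
c=np.stack([(u-p['cx'])/p['fx']*z,(v-p['cy'])/p['fy']*z,z,np.ones_like(z)],-1)
T=(c@p['tool_from_camera'].T)[...,:3]
k=(z>0)&(abs(T[...,0])<.02)&(abs(T[...,1])<.02)
q=T[k];h,e=np.histogram(q[:,2],np.arange(-.12,.06,.01));print(list(zip(e.round(3),h)))
E
```

```text
side
1 494 zmin pct [0.2055 0.2069 0.2086 0.2133] x [0.5975 0.6093] y [-0.0068  0.0112]
-1 428 zmin pct [0.2058 0.2082 0.2104 0.2156] x [0.4916 0.5038] y [-0.0055  0.0112]
scene
1 436 zmin pct [0.2058 0.2105 0.2136 0.2174] x [0.6013 0.6113] y [-0.0093  0.009 ]
-1 440 zmin pct [0.2036 0.2045 0.2061 0.2099] x [0.4942 0.5055] y [-0.0088  0.0088]
['MotionError', 'tcp_to_tips'] 0.017
[[-6.000e-04 -9.737e-01 -2.280e-01  6.460e-02]
 [ 1.000e+00 -8.000e-04  6.000e-04 -1.100e-03]
 [-8.000e-04 -2.280e-01  9.737e-01 -1.966e-01]
 [ 0.000e+00  0.000e+00  0.000e+00  1.000e+00]]
[(np.float64(-0.12), np.int64(40)), (np.float64(-0.11), np.int64(3)), (np.float64(-0.1), np.int64(0)), (np.float64(-0.09), np.int64(92)), (np.float64(-0.08), np.int64(167)), (np.float64(-0.07), np.int64(276)), (np.float64(-0.06), np.int64(535)), (np.float64(-0.05), np.int64(446)), (np.float64(-0.04), np.int64(439)), (np.float64(-0.03), np.int64(268)), (np.float64(-0.02), np.int64(1116)), (np.float64(-0.01), np.int64(590)), (np.float64(-0.0), np.int64(307)), (np.float64(0.01), np.int64(197)), (np.float64(0.02), np.int64(166)), (np.float64(0.03), np.int64(197)), (np.float64(0.04), np.int64(518))]
```

The start pose shows the same offset: the true fingertips are about 18 mm behind the reported TCP, not 17 mm ahead, in both cameras. So the fingers closed just above the grip, at 98 mm against its 95 mm top, and touched nothing. I'll raise and open, then go 36 mm deeper than before, to a reported z of about 0.044 with the tips at 62 mm.

>>> step_arm --plan '[{"dx": 0,"dy": 0,"dz": -0.1,"rx": 0,"ry": 0,"rz": 0,"claw": 1},{"dx": 0,"dy": 0,"dz": 0,"rx": 0,"ry": 0,"rz": 0,"claw": 0},{"dx": 0,"dy": 0,"dz": 0,"rx": 0,"ry": 0,"rz": 0,"claw": 0},{"dx": 0,"dy": 0,"dz": 0,"rx": 0,"ry": 0,"rz": 0,"claw": 0},{"dx": 0,"dy": 0,"dz": 0,"rx": 0,"ry": 0,"rz": 0,"claw": 0},{"dx": 0,"dy": 0,"dz": 0,"rx": 0,"ry": 0,"rz": 0,"claw": 0},{"dx": 0,"dy": 0,"dz": 0,"rx": 0,"ry": 0,"rz": 0,"claw": 0},{"dx": 0,"dy": 0,"dz": 0,"rx": 0,"ry": 0,"rz": 0,"claw": 0},{"dx": 0,"dy": 0,"dz": 0,"rx": 0,"ry": 0,"rz": 0,"claw": 0},{"dx": 0,"dy": 0,"dz": 0,"rx": 0,"ry": 0,"rz": 0,"claw": 0}]'

```text
time_s: 5.15
ee_pos: [0.4824, -0.2657, 0.0899]
eef_rot: [3.142, 0.0, 1.816]
force: [-0.6, -0.6, -0.2]
grip_width: 0.069
grip_force: 0.0
```

>>> step_arm --plan '[{"dx": 0,"dy": 0,"dz": 0,"rx": 0,"ry": 0,"rz": 0,"claw": 0},{"dx": 0,"dy": 0,"dz": 0,"rx": 0,"ry": 0,"rz": 0,"claw": 0}]'

```text
time_s: 5.35
ee_pos: [0.4823, -0.2657, 0.0898]
eef_rot: [-3.142, -0.0, 1.816]
force: [-0.1, 0.6, 0.7]
grip_width: 0.0846
grip_force: 0.0
```

>>> step_arm --plan '[{"dx": 0,"dy": 0,"dz": 0,"rx": 0,"ry": 0,"rz": 0,"claw": 0},{"dx": 0,"dy": 0,"dz": 0.15,"rx": 0,"ry": 0,"rz": 0,"claw": 0},{"dx": 0,"dy": 0,"dz": 0.15,"rx": 0,"ry": 0,"rz": 0,"claw": 0},{"dx": 0,"dy": 0,"dz": 0.15,"rx": 0,"ry": 0,"rz": 0,"claw": 0},{"dx": 0,"dy": 0,"dz": 0,"rx": 0,"ry": 0,"rz": 0,"claw": 0},{"dx": 0,"dy": 0,"dz": 0,"rx": 0,"ry": 0,"rz": 0,"claw": 0}]'

```text
time_s: 5.95
ee_pos: [0.4824, -0.2657, 0.0452]
eef_rot: [-3.142, -0.0, 1.816]
force: [-0.6, -0.2, 0.4]
grip_width: 0.0938
grip_force: 0.0
```

>>> step_arm --plan '[{"dx": 0,"dy": 0,"dz": 0,"rx": 0,"ry": 0,"rz": 0,"claw": 1},{"dx": 0,"dy": 0,"dz": 0,"rx": 0,"ry": 0,"rz": 0,"claw": 1},{"dx": 0,"dy": 0,"dz": 0,"rx": 0,"ry": 0,"rz": 0,"claw": 1},{"dx": 0,"dy": 0,"dz": 0,"rx": 0,"ry": 0,"rz": 0,"claw": 1},{"dx": 0,"dy": 0,"dz": 0,"rx": 0,"ry": 0,"rz": 0,"claw": 1},{"dx": 0,"dy": 0,"dz": 0,"rx": 0,"ry": 0,"rz": 0,"claw": 1},{"dx": 0,"dy": 0,"dz": 0,"rx": 0,"ry": 0,"rz": 0,"claw": 1},{"dx": 0,"dy": 0,"dz": 0,"rx": 0,"ry": 0,"rz": 0,"claw": 1},{"dx": 0,"dy": 0,"dz": 0,"rx": 0,"ry": 0,"rz": 0,"claw": 1},{"dx": 0,"dy": 0,"dz": 0,"rx": 0,"ry": 0,"rz": 0,"claw": 1}]' --grip_force 15

```text
time_s: 6.95
ee_pos: [0.4815, -0.266, 0.045]
eef_rot: [-3.14, -0.0, 1.816]
force: [-7.5, -2.0, 6.7]
grip_width: 0.0323
grip_force: 15.0
```

The fingers now hold the grip at 32 mm with 15 N, so the tab is fully in. Next I'll slide 40 mm along tool +x.

>>> step_arm --plan '[{"dx": 0.04,"dy": -0.01,"dz": 0,"rx": 0,"ry": 0,"rz": 0,"claw": 1},{"dx": 0.06,"dy": 0,"dz": 0,"rx": 0,"ry": 0,"rz": 0,"claw": 1},{"dx": 0.06,"dy": 0,"dz": 0,"rx": 0,"ry": 0,"rz": 0,"claw": 1},{"dx": 0.06,"dy": 0,"dz": 0,"rx": 0,"ry": 0,"rz": 0,"claw": 1},{"dx": 0.06,"dy": 0,"dz": 0,"rx": 0,"ry": 0,"rz": 0,"claw": 1},{"dx": 0.06,"dy": 0,"dz": 0,"rx": 0,"ry": 0,"rz": 0,"claw": 1},{"dx": 0.04,"dy": 0,"dz": 0,"rx": 0,"ry": 0,"rz": 0,"claw": 1},{"dx": 0.02,"dy": 0,"dz": 0,"rx": 0,"ry": 0,"rz": 0,"claw": 1},{"dx": 0,"dy": 0,"dz": 0,"rx": 0,"ry": 0,"rz": 0,"claw": 1},{"dx": 0,"dy": 0,"dz": 0,"rx": 0,"ry": 0,"rz": 0,"claw": 1}]'

```text
time_s: 7.95
ee_pos: [0.4711, -0.2266, 0.045]
eef_rot: [-3.14, -0.001, 1.816]
force: [-5.9, -0.2, 8.0]
grip_width: 0.0323
grip_force: 15.0
```

Run:
```python
from station import telemetry, viewer
import numpy as np,cv2
p=viewer.camera('scene');z=p['z_map'];v,u=np.mgrid[:480,:640]
c=np.stack([(u-p['cx'])/p['fx']*z,(v-p['cy'])/p['fy']*z,z],-1);X=(c-p['t'])@p['R']
a=np.deg2rad(14.1);A=np.array([[np.cos(a),np.sin(a)],[-np.sin(a),np.cos(a)]])
L=(X[...,:2]-[.482,-.266])@A.T
m=(z>0)&(abs(X[...,2]-.085)<.006)&(L[...,0]<.04)&(L[...,0]>0.01)&(abs(L[...,1]-.02)<.05)
print('tab/grip side faces along slide',np.percentile(L[m][:,1]*1000,[2,50,98]).round(1),len(L[m]))
cv2.imwrite('pics/s3.png',cv2.resize(p['img'][120:255,140:320,::-1],(720,540),interpolation=2))
```

```text
tab/grip side faces along slide [31.6 48.  54.5] 81
```

View pics/s3.png

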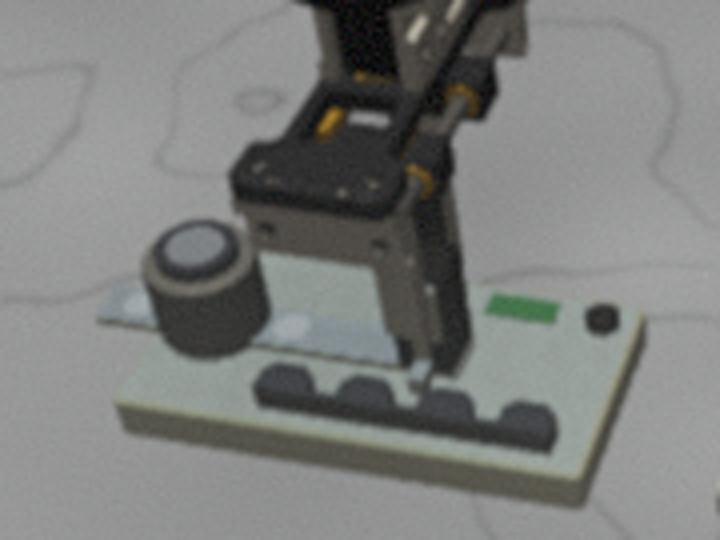

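The slider moved with the fingers: a window of the bar shows at (290,325), and the tab's pin at (420,375) faces the next gap in the rack. The tool travelled about 41 mm. Now I'll release, then rise.

>>> step_arm --plan '[{"dx": 0,"dy": 0,"dz": 0,"rx": 0,"ry": 0,"rz": 0,"claw": 0},{"dx": 0,"dy": 0,"dz": 0,"rx": 0,"ry": 0,"rz": 0,"claw": 0},{"dx": 0,"dy": 0,"dz": 0,"rx": 0,"ry": 0,"rz": 0,"claw": 0},{"dx": 0,"dy": 0,"dz": 0,"rx": 0,"ry": 0,"rz": 0,"claw": 0},{"dx": 0,"dy": 0,"dz": 0,"rx": 0,"ry": 0,"rz": 0,"claw": 0},{"dx": 0,"dy": 0,"dz": 0,"rx": 0,"ry": 0,"rz": 0,"claw": 0},{"dx": 0,"dy": 0,"dz": 0,"rx": 0,"ry": 0,"rz": 0,"claw": 0},{"dx": 0,"dy": 0,"dz": 0,"rx": 0,"ry": 0,"rz": 0,"claw": 0},{"dx": 0,"dy": 0,"dz": 0,"rx": 0,"ry": 0,"rz": 0,"claw": 0},{"dx": 0,"dy": 0,"dz": 0,"rx": 0,"ry": 0,"rz": 0,"claw": 0}]'

```text
time_s: 9.0
ee_pos: [0.4716, -0.2271, 0.0448]
eef_rot: [-3.142, -0.0, 1.816]
force: [0.6, -0.6, -0.9]
grip_width: 0.0938
grip_force: 0.0
```

>>> step_arm --plan '[{"dx": 0,"dy": 0,"dz": -0.2,"rx": 0,"ry": 0,"rz": 0,"claw": 0},{"dx": 0,"dy": 0,"dz": -0.3,"rx": 0,"ry": 0,"rz": 0,"claw": 0},{"dx": 0,"dy": 0,"dz": -0.4,"rx": 0,"ry": 0,"rz": 0,"claw": 0},{"dx": 0,"dy": 0,"dz": -0.4,"rx": 0,"ry": 0,"rz": 0,"claw": 0},{"dx": -0.35,"dy": 0,"dz": 0,"rx": 0,"ry": 0,"rz": 0,"claw": 0},{"dx": -0.35,"dy": 0,"dz": 0,"rx": 0,"ry": 0,"rz": 0,"claw": 0},{"dx": 0,"dy": 0,"dz": 0,"rx": 0,"ry": 0,"rz": 0,"claw": 0},{"dx": 0,"dy": 0,"dz": 0,"rx": 0,"ry": 0,"rz": 0,"claw": 0}]'

```text
time_s: 9.8
ee_pos: [0.4884, -0.2951, 0.1743]
eef_rot: [-3.141, -0.001, 1.815]
force: [-0.1, 0.5, -0.5]
grip_width: 0.0938
grip_force: 0.0
```

```bash
sed -i 's/.4825,X\[...,1\]+.2655/.470,X[...,1]+.227/' look.py; python3 look.py w3
```

```text
[ 0.48835447 -0.29514526  0.1743331 ] [-3.14102191e+00 -8.17868010e-04  1.81491611e+00] 9.8 [-0.09907269  0.48506221 -0.48806998]
griptop 1478 [ 0.4693 -0.2278  0.0947] [ 476.3 -226.3] [43.6 28.9] 14.2
tabtop 476 [ 0.4929 -0.2232  0.0922] [ 476.7 -226.2] [46.8 29.1] 13.9
both 1954 [ 0.4713 -0.2268  0.0944] [ 476.7 -226.2] [46.8 29.1] 13.9
tower 1755
[ 0.4788 -0.3597  0.0771] [ 0.5186 -0.3196  0.0831]
filter_grip [([298.0, 117.0, 371.0, 327.0], 0.94), ([339.0, 123.0, 370.0, 155.0], 0.48)]
filter_tab []
```

View pics/w3.png

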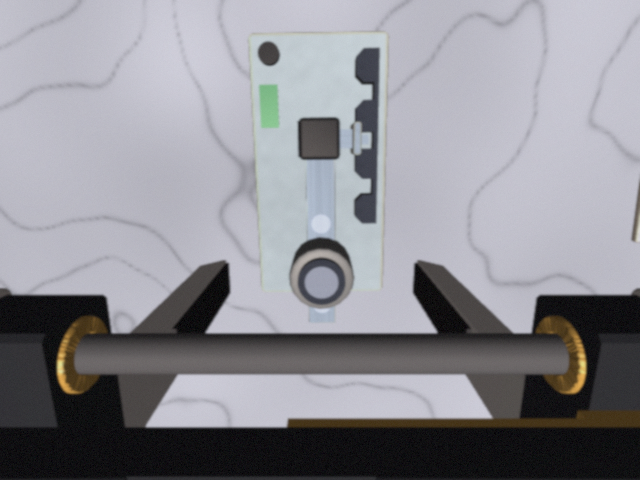

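The picture shows the grip at (319,138) and the tab plate at (357,138), out and seated in the next gap of the rack. By depth, grip plus tab are 46.8 mm thick, so the tab is out. The slider moved (-10.4, +39.4) mm, about 40.7 mm along the slide, and the arm is clear.

```bash
python3 -c "
from station import hand_in;print(hand_in())"
```

```text
the job is handed in; nothing more can be done
None
```

The job is handed in: the filter slider measured about 41 mm along its track, at the second detent, with its tab sprung back out; the other unit was never touched, and the arm was clear at 9.8 s (no verdict was returned).

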